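# Open the table easel's telescopic mast and hold it up for the next canvas

### The job

The next canvas is too tall for the little table easel, so make room for it: first take the bottle off the easel's canvas ledge and set it down upright on the floor of the wooden tray, beside the tub, without dropping it. Then squeeze in the release button on the side of the clamp head on top of the mast, pull the head up along the leaning mast past its first stop to the second, as far as it goes, and finish holding it up there in the gripper: it slides back down if let go. Do not knock over or shift the tub, the paint tubes or the pot of brushes.

Things in the scene. Friction and masses are not known exactly. Their poses are not given: they have to be found in the camera images.
- easel: beech table easel, fixed to the table, footprint 235 x 280 mm. Origin on the table under its middle; x points to its back (away from the painter), y along the ledge, z up. The mast and a low wooden frame stand behind the ledge and lean back 15 degrees (tops towards +x); the frame's top rail ends about 145 mm above the table
- ledge_mid (a point): middle of the top of the easel's level canvas ledge, 50 mm above the table, axes as the easel's. The ledge is 280 mm long (y) and 75 mm deep (from x -40 to +35 mm); a lip along its front edge, x -43 to -35 mm, stands 8 mm above its top
- clamp_grip (a point): centre of the black clamp head on top of the mast, the block to grip: 30 mm (x) x 40 mm (y) x 40 mm (z), 193 mm above the table when down. z points up along the mast (the pull direction, leaning back 15 degrees), y is level along the ledge. A clamp arm juts from its lower front, to x -44 mm, z -12 to -26 mm. Below it is a black collar, 34 mm wide, top 21 mm below this point when down
- button_face (a point): middle of the outer face of the release button, a grey disc of 18 mm diameter in the clamp head's +y side face, level with clamp_grip; axes as clamp_grip, pressed towards -y. It stands 5 mm proud: the head is 45 mm wide over it, 40 mm when it is flush. The -y side face is flat: gripping the head across y squeezes the button in
- mast_button (a joint): release button, metres pressed: 0 out, 0.005 flush with the block; spring loaded, 3.6 N to start and 8 N when flush. While it is out, a catch keeps the mast down; pressed 0.0035 or more, the mast is free. The catch acts only with the mast fully down
- mast_top (a joint): how far the top section (with the clamp head) is drawn out of the middle section, metres: 0 down, 0.06 at its end, which is the first stop. It moves first, needing about 2 to 3 N upward. Let go, it sinks back by its own weight, to about 0.018 if the button is out by then (the catch then rests on the collar; it can be pulled up from there again)
- mast_mid (a joint): how far the middle section is drawn out of the fixed outer tube, metres: 0 down, 0.06 at its end, the second stop. It follows once the top section is at its end, needing about 4 N upward in all, and sinks back when let go. At the second stop both joints read 0.06 and the head is 120 mm further along the mast than at the start
- bottle_mid (a point): the bottle to be cleared, brown with a paper label and a white cap, standing on the ledge on the easel's -y half; this point is on its axis, 65 mm above its base (half-way up). Round body 48 mm in diameter up to 98 mm above its base, then a short shoulder and a cap of 31 mm diameter from 108 to 130 mm; about 0.17 kg. z is its axis
- tray_in (a point): centre of the inner floor of the open wooden tray, fixed, beside the easel on its left or right; inside 208 mm (x) x 138 mm (y), floor 6 mm above the table, walls 6 mm thick and 34 mm above the table. The tub stands in its -x half, its +x half is empty
- tub: bystander: white lidded tub, 70 mm in diameter, 54 mm high, standing in the -x half of the tray; origin in the middle of its base
- tube_a: bystander: metal paint tube 120 mm long, 32 mm wide, 24 mm high, lying on the white palette on the side of the easel away from the tray; origin under its middle
- tube_b: bystander: another such paint tube on the palette; origin under its middle
- brush_pot: bystander: metal pot of 72 mm diameter and 95 mm height with brushes to 210 mm above the table, standing far back behind the tray or the palette; origin in the middle of its base
Things that resemble listed ones, but are neither listed nor needed, are in the scene too. There is more than one size of the part that bears bottle_mid; the job needs the smaller.

How it is judged:
By the outcome, as a careful person would: the job done as asked, in the order asked, and still so for the second after the job is handed in, while the arm keeps its last pose, push and grip.
It also fails if it takes over 54 s, if anything falls off the work surface, if the arm or the gripper's body presses on something with over 40 N, if the wrist force passes 120 N, or if a joint passes its speed limit or range.

### The arm

A 6-joint arm with a two-finger parallel gripper is mounted at the origin on the work surface. World frame = base frame: x ahead of the robot, y to its left, z up, the work surface at z = 0. Lengths are in m, angles in rad, forces in N, time in s.
With the tool pointing down it reaches from about 0.15 to 0.775 m from the base axis. Payload 6.1 kg.
Tool frame: the origin (TCP) lies at the very end of the fingers, on their centre line; the grasp point (between the pads) lies 19 mm behind it (grip_point_offset is the distance from the TCP to the grasp point, in m); z points along the fingers, y is the line along which they close (so a half turn about z gives the same grasp; the last joint's range is limited). The gripper opens to 85 mm and grips with 20 to 120 N. Pads are 22 mm wide; open, the fingers measure 114 mm over their backs; the gripper's body (76 mm by 85 mm) begins 54 mm behind the grasp point. The pads swing forward as they close: fully open they stand 13 mm farther back than shut.
Start: joints at [-1.17, 0.126, -0.04, 1.405, 0, 1.571], TCP at [0.205, -0.483, 0.207] pointing down, gripper open.
Joint ranges: [-2.72, 2.72], [-0.95, 1.95], [-1.27, 1.35], [-1.78, 2.02], [-1.46, 1.47], [-3.14, 3.14]. Speed limits (rad/s): [2.39, 2.39, 3.01, 3.14, 3.14, 3.14].

### API

Orientations are given as [roll, pitch, yaw] about the fixed x, y, z axes, in that order (R = Rz(yaw) Ry(pitch) Rx(roll)).
In Python, from workcell import * gives the robot as it stands. The module is installed in compiled form; this text tells all that it offers.
- The arm moves only by the tool play_rows, never from a script. Its argument "commands" is a list of rows, each an object with "rot": the turn, a rotation vector about the tool's x, y, z in rad, a list of three; "translation": the shift along the tool's x, y, z in m, a list of three; "grip": the closure, from 0 (fully open) to 1 (shut). A call has 1 to 10 rows; each row is the pose to reach, as a shift and turn from the pose commanded when the call began, along the tool's axes at that moment; what a row does not reach only later rows make up. A row lasts 1/10 s, in which the tool goes at most 50 mm and 8.59 degrees, less where a joint would pass 70% of its speed; a pose out of reach is approached as far as the arm can. A call with a gripper value outside its range is refused whole. The fingers move at their own pace and stop on an object; "squeeze" is the grip in N (left out, the last holds). Time passes only in rows, so rows that repeat a pose let the fingers close. It gives the time, the measured TCP pose, the force, the opening and the grip force at its end, in the units of the state.
- get_obs(): the state, without advancing time (a new reading comes with each control period).
- grab_frame(name): name is "scene" or "top" or "wrist"; returns the picture (420x560x3 uint8, blue, green, red); there is no depth.
- get_calibration(name): a dict with "intrinsics" (3x3 intrinsics, pixels), "extrinsics" (4x4, takes a point from camera to world coordinates). Camera axes: x right, y down, z forward; pixel columns grow to the right and rows downward; lengths in m; the calibration is good to about 2 mm. A picture is of the moment at which its call begins: read the wrist's pose just before it. get_calibration takes no time and is no camera call; for the wrist camera it gives the pose at the moment of the call.
- sign_off(): hands the job in; it is judged then, once.
The state is a dict: "time": time; "qpos": joint angles; "qvel": joint speeds; "effort": joint torques, N m; "tool_pos": TCP position; "tool_rot": TCP orientation; "ft_force": force on the tool from outside, world axes, zero at the start; "wrist_torque": the same for the moment, N m; "gripper_width": finger opening in m; "finger_force": force on a finger pad.
Only numpy, scipy, OpenCV 4.12 (cv2) and the standard library are available. Lean on these libraries where they do the work, as an engineer would, in place of code of your own. Each camera call takes 0.05 s, during which the arm holds its last target. There are 200 camera calls.

## Working session

There is one attempt and no reset: what is moved stays moved. The work goes in short steps, Python scripts to look and compute and a tool call to move; the robot and the scene stay as the last step left them, time stands still between calls to the robot, and variables do not carry over. Pictures are saved under pics/ and viewed, at most 10 in all, crops included, and the job is handed in when it is done.

Besides the shell and the picture viewer there is one more tool, called after "Call:" as name([rows], argument=value, ...), one row to a line, values as JSON. play_rows: Moves the arm, as the interface text tells. Its arguments: {"type":"object","properties":{"commands":{"type":"array","items":{"type":"object","properties":{"rot":{"type":"array","items":{"type":"number"}},"translation":{"type":"array","items":{"type":"number"}},"grip":{"type":"number"}}}},"squeeze":{"type":"number"}},"required":["commands"]}

```bash
mkdir -p pics; python3 - <<'E'
from workcell import *
import cv2,numpy as np
for n in ("scene","top"):
    cv2.imwrite(f"pics/{n}0.png",grab_frame(n))
    c=get_calibration(n);np.set_printoptions(precision=4,suppress=True)
    print(n,c["intrinsics"],c["extrinsics"])
o=get_obs();print(o)
E
```

```text
scene [[424.486    0.     281.6929]
 [  0.     424.486  216.473 ]
 [  0.       0.       1.    ]] [[-0.6421  0.6079 -0.467   1.0969]
 [ 0.7665  0.5196 -0.3775  0.4791]
 [ 0.0131 -0.6004 -0.7996  1.099 ]
 [ 0.      0.      0.      1.    ]]
top [[535.1879   0.     276.6645]
 [  0.     535.1879 204.1565]
 [  0.       0.       1.    ]] [[-0.0042 -0.9872  0.1597  0.276 ]
 [-1.      0.0033 -0.0057  0.0216]
 [ 0.0051 -0.1598 -0.9871  1.628 ]
 [ 0.      0.      0.      1.    ]]
{'time': 0.1, 'qpos': array([-1.17  ,  0.1263, -0.0405,  1.4054,  0.    ,  1.5708]), 'qvel': array([ 0.0015, -0.0003,  0.0017, -0.0008, -0.0022, -0.001 ]), 'effort': array([ -0.0003, -43.6905,  35.3606,   0.0136,  -0.0001,   0.    ]), 'tool_pos': array([ 0.2047, -0.483 ,  0.2065]), 'tool_rot': array([-3.1402, -0.    ,  0.4008]), 'ft_force': array([ 0.1095, -0.2242,  1.2932]), 'wrist_torque': array([0.0172, 0.0009, 0.0344]), 'finger_force': 0.0, 'gripper_width': 0.0851606148060182}
```

View pics/scene0.png

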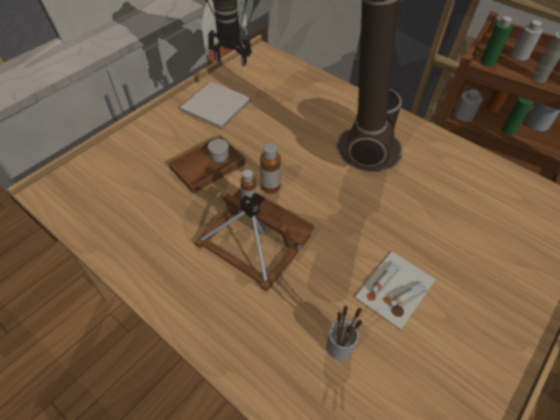

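View pics/top0.png

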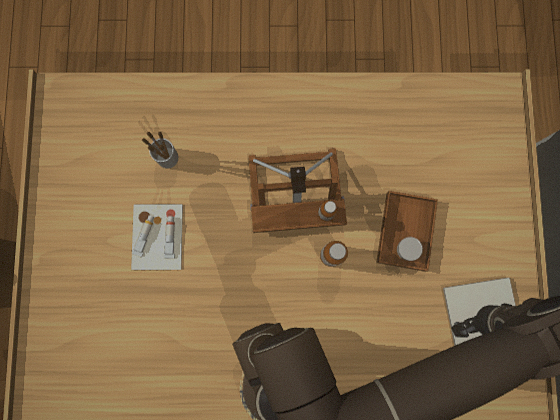

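Top view: the easel is around (298,195). There are two brown bottles: a small one on the ledge at (330,208), and a larger one at (336,252) standing on the table in front of it. The tray is at (408,230) with the tub at (410,248), the palette at (158,237) and the pot at (163,152). The bottle on the ledge is smaller and on the -y (right) half, so it fits the description. I'll confirm that in an enlarged crop.

```bash
cat > h.py <<'E'
import numpy as np,cv2
from workcell import *
np.set_printoptions(precision=4,suppress=True)
def ray(c,u,v):
    K,T=np.array(c["intrinsics"]),np.array(c["extrinsics"])
    return T[:3,3],T[:3,:3]@np.linalg.solve(K,[u,v,1])
def onz(c,u,v,z):
    o,d=ray(c,u,v); return o+d*(z-o[2])/d[2]
def proj(c,p):
    T=np.linalg.inv(np.array(c["extrinsics"])); q=np.array(c["intrinsics"])@(T[:3,:3]@p+T[:3,3]); return q[:2]/q[2]
def tri(rs):
    A=0;b=0
    for o,d in rs:
        d=d/np.linalg.norm(d);M=np.eye(3)-np.outer(d,d);A=A+M;b=b+M@o
    return np.linalg.solve(A,b)
E
python3 - <<'E'
import cv2,numpy as np
a=cv2.imread("pics/top0.png")[140:290,235:445]; b=cv2.imread("pics/scene0.png")[130:290,160:320]
a=cv2.resize(a,None,fx=3.8,fy=3.8,interpolation=cv2.INTER_CUBIC)
a=np.clip(a*1.6,0,255).astype(np.uint8)
cv2.imwrite("pics/topcrop.png",a)
b=cv2.resize(b,None,fx=3.7,fy=3.7,interpolation=cv2.INTER_CUBIC);b=np.clip(b*1.6,0,255).astype(np.uint8)
cv2.imwrite("pics/scenecrop.png",b)
E
```

```text
(no output)
```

View pics/topcrop.png

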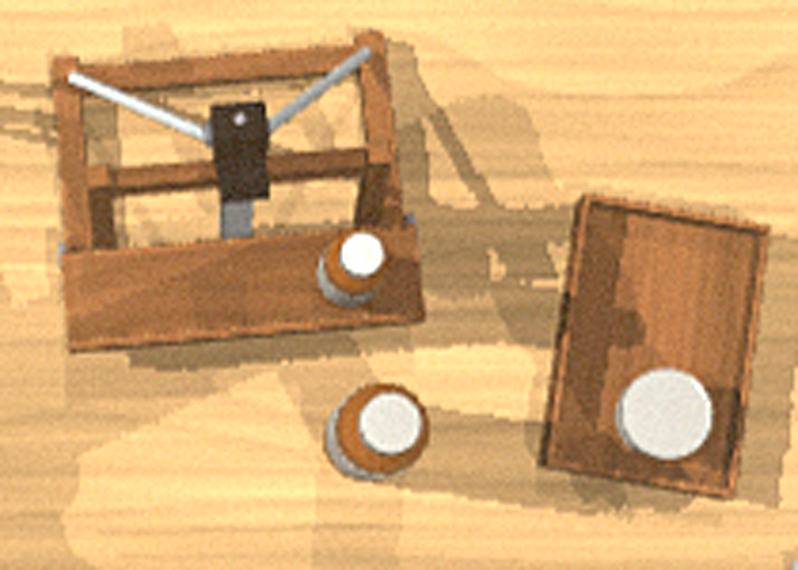

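View pics/scenecrop.png

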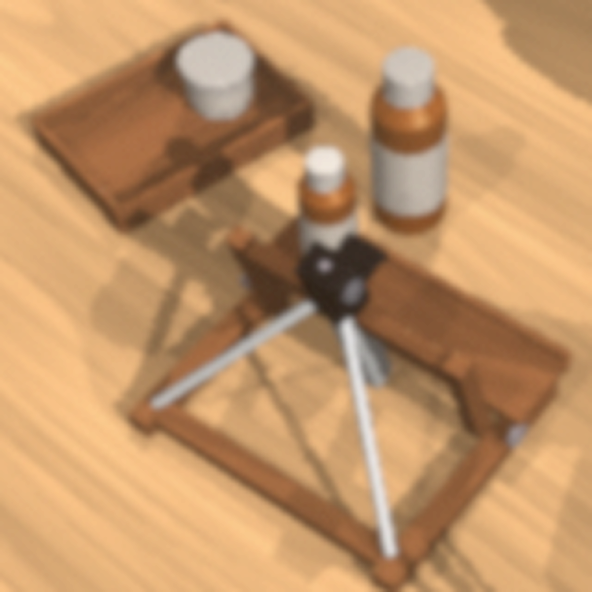

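Confirmed: the smaller bottle, cap at topcrop (362,255) and scenecrop (325,155), stands on the ledge. The bigger one stands on the table at topcrop (390,425). Next I convert the pixels to positions.

```bash
python3 - <<'E'
from h import *
c=get_calibration("top");s=get_calibration("scene")
t=lambda u,v:(u/3.8+235,v/3.8+140)
f=lambda u,v:(u/3.7+160,v/3.7+130)
def P(n,u,v,z): p=onz(c,*t(u,v),z); print(n,p); return p
P("cap",362,255,.18); print("cap tri",tri([ray(c,*t(362,255)),ray(s,*f(325,155))]), "cap scene",onz(s,*f(325,155),.18))
fl=P("ledge FL",70,352,.058);fr=P("FR",424,320,.058);bl=P("BL",62,253,.05);br=P("BR",413,228,.05)
y=(fl-fr)[:2]; print("len",np.linalg.norm(y),"yaw",np.arctan2(-y[0],y[1])); y=(bl-br)[:2]; print("yawb",np.arctan2(-y[0],y[1]))
P("dot",239,118,.213);print("dot tri",tri([ray(c,*t(239,118)),ray(s,*f(325,266))]))
for u,v in((210,105),(265,101),(270,198),(217,199)): P("head",u,v,.2)
q=[P("tray",*a,.034) for a in((583,194),(770,229),(733,497),(541,465))]; print("tray c",sum(q)/4)
e=(q[0]-q[3]+q[1]-q[2])[:2];print("tray yaw",np.arctan2(e[1],e[0]),np.linalg.norm(q[0]-q[3]),np.linalg.norm(q[0]-q[1]))
P("tub",665,414,.06)
P("bigcap",390,422,.18)
print("big tri",tri([ray(c,*t(390,422)),ray(s,*f(410,62))]))
w=get_calibration("wrist");print(w)
E
```

```text
cap [ 0.5017 -0.1336  0.18  ]
cap tri [ 0.5012 -0.1333  0.183 ] cap scene [ 0.4993 -0.1354  0.18  ]
ledge FL [0.4453 0.0814 0.058 ]
FR [ 0.4693 -0.1939  0.058 ]
BL [0.5243 0.0882 0.05  ]
BR [ 0.5433 -0.1881  0.05  ]
len 0.2762664521115668 yaw 0.08699550914755572
yawb 0.06866061562501839
dot [ 0.5955 -0.0444  0.213 ]
dot tri [ 0.5969 -0.0443  0.2054]
head [ 0.6081 -0.0242  0.2   ]
head [ 0.6109 -0.0638  0.2   ]
head [ 0.54   -0.0665  0.2   ]
head [ 0.5393 -0.0287  0.2   ]
tray [ 0.5731 -0.3266  0.034 ]
tray [ 0.5443 -0.4746  0.034 ]
tray [ 0.3325 -0.4347  0.034 ]
tray [ 0.358  -0.2857  0.034 ]
tray c [ 0.452  -0.3804  0.034 ]
tray yaw -0.18727284443230363 0.21898046641405033 0.1507564687031866
tub [ 0.3954 -0.3778  0.06  ]
bigcap [ 0.3813 -0.1511  0.18  ]
big tri [ 0.3805 -0.1498  0.1857]
{'intrinsics': array([[295.3522,   0.    , 278.0273],
       [  0.    , 295.3522, 211.8125],
       [  0.    ,   0.    ,   1.    ]]), 'extrinsics': array([[ 0.3894, -0.8839, -0.2589,  0.2711],
       [-0.9211, -0.3743, -0.1072, -0.456 ],
       [-0.0022,  0.2802, -0.9599,  0.3722],
       [ 0.    ,  0.    ,  0.    ,  1.    ]])}
```

Call:
play_rows([
  {"translation": [0,0,-0.05],"rot": [0,0,0],"grip": 0},
  {"translation": [0,0,-0.093],"rot": [0,0,0.1],"grip": 0},
  {"translation": [0.04,-0.023,-0.093],"rot": [0,0,0.2],"grip": 0},
  {"translation": [0.384,-0.226,-0.093],"rot": [0,0,0.32],"grip": 0},
  {"translation": [0.384,-0.226,-0.093],"rot": [0,0,0.32],"grip": 0},
  {"translation": [0.384,-0.226,-0.093],"rot": [0,0,0.32],"grip": 0},
  {"translation": [0.384,-0.226,-0.093],"rot": [0,0,0.32],"grip": 0},
  {"translation": [0.384,-0.226,-0.093],"rot": [0,0,0.32],"grip": 0},
  {"translation": [0.384,-0.226,-0.093],"rot": [0,0,0.32],"grip": 0},
  {"translation": [0.384,-0.226,-0.093],"rot": [0,0,0.32],"grip": 0},
])

```text
time: 1.1
tool_pos: [0.4415, -0.1633, 0.3]
tool_rot: [3.142, 0.0, 0.081]
ft_force: [0.6, -1.3, -0.5]
gripper_width: 0.0855
finger_force: 0.0
```

Call:
play_rows([
  {"translation": [0,0,0],"rot": [0,0,0],"grip": 0},
  {"translation": [0,0,0],"rot": [0,0,0],"grip": 0},
  {"translation": [0,0,0],"rot": [0,0,0],"grip": 0},
])

```text
time: 1.4
tool_pos: [0.4404, -0.1657, 0.3]
tool_rot: [3.141, 0.001, 0.08]
ft_force: [-0.8, -0.7, 0.3]
gripper_width: 0.0848
finger_force: 0.0
```

```bash
python3 - <<'E'
from h import *
o=get_obs();print(o["time"],o["tool_pos"],o["tool_rot"],o["qpos"])
w=get_calibration("wrist");im=grab_frame("wrist");cv2.imwrite("pics/wrist1.png",im);np.savez("w1.npz",**w)
for p in ((.501,-.134,.18),(.587,-.046,.212),(.501,-.134,.05)): print(proj(w,np.array(p)))
E
```

```text
1.4 [ 0.4404 -0.1657  0.3   ] [3.1415 0.0006 0.0803] [-0.3596  0.0414  0.0718  1.6017 -0.0004  2.7017]
[249.0759 135.3283]
[132.9802   8.2345]
[258.1228 132.2109]
```

View pics/wrist1.png

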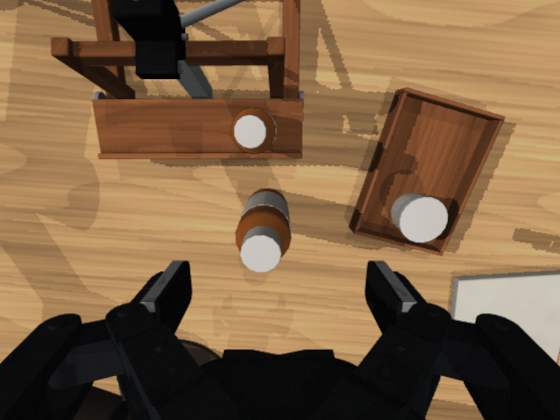

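The wrist view shows the small cap at (250,131) on the ledge, the big bottle's cap at (261,252), the tray at (430,170) and the tub at (420,218). I'll refine the bottle position.

```bash
python3 - <<'E'
from h import *
w=dict(np.load("w1.npz"));c=get_calibration("top")
im=cv2.imread("pics/wrist1.png").astype(int);t=cv2.imread("pics/top0.png").astype(int)
def cen(im,x0,x1,y0,y1):
    r=im[y0:y1,x0:x1];m=((r.min(2)>130)&(r.max(2)-r.min(2)<40)).astype(np.uint8)
    n,l,st,ce=cv2.connectedComponentsWithStats(m);k=1+np.argmax(st[1:,4]);return ce[k]+[x0,y0],st[k]
a,sa=cen(im,225,280,105,160);b,sb=cen(t,318,345,195,222);print(a,sa,b,sb)
print(onz(w,*a,.18),onz(c,*b,.18),tri([ray(w,*a),ray(c,*b)]))
b2=[onz(w,u,v,.034) for u,v in((403,89),(503,119),(443,253),(352,231))]
print(b2,sum(b2)/4); e=(b2[0]-b2[3]+b2[1]-b2[2]);print(np.arctan2(e[1],e[0]))
print("tub",onz(w,423,220,.06))
E
```

```text
[249.5091 131.1055] [  9  10  32  33 825] [329.6118 206.4706] [ 7  7 10 10 85]
[ 0.5048 -0.1342  0.18  ] [ 0.5034 -0.1318  0.18  ] [ 0.5048 -0.1331  0.1699]
[array([ 0.5727, -0.3256,  0.034 ]), array([ 0.5454, -0.4722,  0.034 ]), array([ 0.339 , -0.4367,  0.034 ]), array([ 0.3643, -0.2872,  0.034 ])] [ 0.4553 -0.3805  0.034 ]
-0.1762830480616038
tub [ 0.398  -0.3792  0.06  ]
```

Call:
play_rows([
  {"translation": [0.04,-0.017,0],"rot": [0,0,0],"grip": 0},
  {"translation": [0.066,-0.0275,0],"rot": [0,0,0],"grip": 0},
  {"translation": [0.066,-0.0275,0.04],"rot": [0,0,0],"grip": 0},
  {"translation": [0.066,-0.0275,0.08],"rot": [0,0,0],"grip": 0},
  {"translation": [0.066,-0.0275,0.12],"rot": [0,0,0],"grip": 0},
  {"translation": [0.066,-0.0275,0.15],"rot": [0,0,0],"grip": 0},
  {"translation": [0.066,-0.0275,0.17],"rot": [0,0,0],"grip": 0},
  {"translation": [0.066,-0.0275,0.182],"rot": [0,0,0],"grip": 0},
  {"translation": [0.066,-0.0275,0.182],"rot": [0,0,0],"grip": 0},
])

```text
time: 2.35
tool_pos: [0.503, -0.1334, 0.1169]
tool_rot: [-3.141, 0.002, 0.079]
ft_force: [0.2, 0.5, 0.5]
gripper_width: 0.0854
finger_force: 0.0
```

Call:
play_rows([
  {"translation": [0,0,0],"rot": [0,0,0],"grip": 0.2},
  {"translation": [0,0,0],"rot": [0,0,0],"grip": 0.3},
  {"translation": [0,0,0],"rot": [0,0,0],"grip": 0.4},
  {"translation": [0,0,0],"rot": [0,0,0],"grip": 0.5},
  {"translation": [0,0,0],"rot": [0,0,0],"grip": 0.7},
  {"translation": [0,0,0],"rot": [0,0,0],"grip": 1},
  {"translation": [0,0,0],"rot": [0,0,0],"grip": 1},
  {"translation": [0,0,0],"rot": [0,0,0],"grip": 1},
  {"translation": [0,0,0],"rot": [0,0,0],"grip": 1},
], squeeze=25)

```text
time: 3.25
tool_pos: [0.5053, -0.1328, 0.1196]
tool_rot: [3.14, -0.002, 0.081]
ft_force: [0.3, -0.8, 5.7]
gripper_width: 0.0449
finger_force: 25.1
```

```bash
python3 - <<'E'
from h import *
o=get_obs();print(o)
w=grab_frame("wrist")[0:420];s=grab_frame("scene")[130:290,190:340]
s=cv2.resize(s,(394,420),interpolation=cv2.INTER_CUBIC)
cv2.imwrite("pics/g1.png",np.clip(np.hstack([w[:,90:480],s])*1.3,0,255).astype(np.uint8))
E
```

```text
{'time': 3.25, 'qpos': array([-0.2567,  0.1329, -0.2236,  1.2116, -0.0004,  2.8039]), 'qvel': array([ 0.0014, -0.0014,  0.0001, -0.0022,  0.0003, -0.0023]), 'effort': array([  0.532 , -40.3109,  31.9725,  -0.0043,   0.2745,   0.0047]), 'tool_pos': array([ 0.5053, -0.1328,  0.1196]), 'tool_rot': array([ 3.1403, -0.0024,  0.0809]), 'ft_force': array([ 0.2647, -0.7543,  5.6939]), 'wrist_torque': array([-0.1589,  0.0977,  0.0165]), 'finger_force': 25.13064302969724, 'gripper_width': 0.0449075617927617}
```

View pics/g1.png

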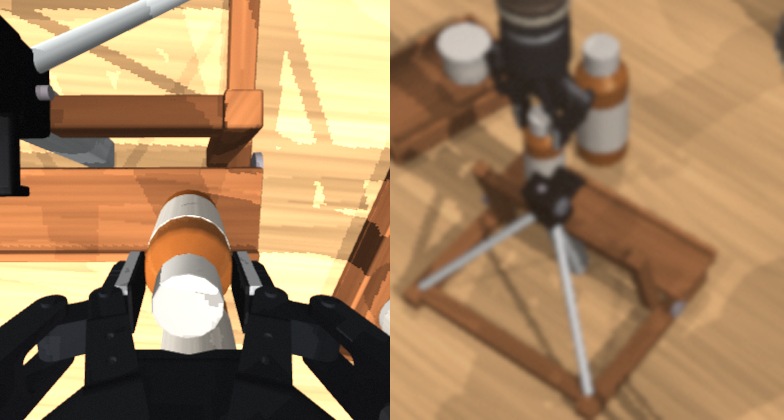

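The pads caught the shoulder: the width reads 45 instead of 48 mm, with an upward push. I'll open partly, lower 6 mm and regrip.

Call:
play_rows([
  {"translation": [0,0,0],"rot": [0,0,0],"grip": 0.3},
  {"translation": [0,0,0],"rot": [0,0,0],"grip": 0.2},
  {"translation": [0,0,0],"rot": [0,0,0],"grip": 0.2},
  {"translation": [0,0,0.003],"rot": [0,0,0],"grip": 0.2},
  {"translation": [0,0,0.006],"rot": [0,0,0],"grip": 0.2},
  {"translation": [0,0,0.006],"rot": [0,0,0],"grip": 0.2},
  {"translation": [0,0,0.006],"rot": [0,0,0],"grip": 0.2},
])

```text
time: 4.05
tool_pos: [0.5042, -0.1324, 0.1119]
tool_rot: [-3.141, 0.001, 0.081]
ft_force: [-0.7, 0.1, 0.8]
gripper_width: 0.0683
finger_force: 0.0
```

Call:
play_rows([
  {"translation": [0,0,0],"rot": [0,0,0],"grip": 0.35},
  {"translation": [0,0,0],"rot": [0,0,0],"grip": 0.4},
  {"translation": [0,0,0],"rot": [0,0,0],"grip": 0.5},
  {"translation": [0,0,0],"rot": [0,0,0],"grip": 0.7},
  {"translation": [0,0,0],"rot": [0,0,0],"grip": 1},
  {"translation": [0,0,0],"rot": [0,0,0],"grip": 1},
  {"translation": [0,0,0],"rot": [0,0,0],"grip": 1},
  {"translation": [0,0,0],"rot": [0,0,0],"grip": 1},
], squeeze=25)

```text
time: 4.85
tool_pos: [0.5047, -0.1326, 0.1126]
tool_rot: [3.141, -0.001, 0.081]
ft_force: [-1.3, 0.3, 5.5]
gripper_width: 0.046
finger_force: 26.0
```

Call:
play_rows([
  {"translation": [0,0,-0.003],"rot": [0,0,0],"grip": 1},
  {"translation": [0,0,-0.008],"rot": [0,0,0],"grip": 1},
  {"translation": [0,0,-0.014],"rot": [0,0,0],"grip": 1},
  {"translation": [0,0,-0.02],"rot": [0,0,0],"grip": 1},
  {"translation": [0,0,-0.02],"rot": [0,0,0],"grip": 1},
  {"translation": [0,0,-0.02],"rot": [0,0,0],"grip": 1},
], squeeze=30)

```text
time: 5.45
tool_pos: [0.5045, -0.1325, 0.1324]
tool_rot: [3.141, -0.0, 0.081]
ft_force: [0.2, 0.2, -1.7]
gripper_width: 0.0458
finger_force: 31.0
```

```bash
python3 - <<'E'
from h import *
o=get_obs();print(o["tool_pos"],o["ft_force"],o["wrist_torque"],o["gripper_width"])
w=grab_frame("wrist")[0:420];s=grab_frame("scene")[130:290,190:340]
s=cv2.resize(s,(394,420),interpolation=cv2.INTER_CUBIC)
cv2.imwrite("pics/g2.png",np.clip(np.hstack([w[:,90:480],s])*1.3,0,255).astype(np.uint8))
E
```

```text
[ 0.5045 -0.1325  0.1324] [ 0.2373  0.1915 -1.6862] [-0.0081  0.0389 -0.0233] 0.04584580717699504
```

View pics/g2.png

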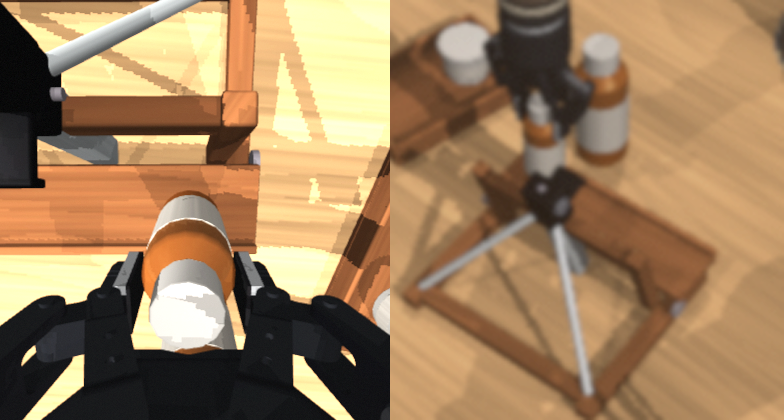

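The bottle is lifted, upright and held: 1.7 N matches its weight. Now I carry it to the tray.

Call:
play_rows([
  {"translation": [0,0,-0.02],"rot": [0,0,0],"grip": 1},
  {"translation": [-0.001,0.012,-0.035],"rot": [0,0,0.02],"grip": 1},
  {"translation": [-0.003,0.04,-0.04],"rot": [0,0,0.05],"grip": 1},
  {"translation": [-0.006,0.075,-0.04],"rot": [0,0,0.08],"grip": 1},
  {"translation": [-0.009,0.115,-0.04],"rot": [0,0,0.12],"grip": 1},
  {"translation": [-0.012,0.155,-0.04],"rot": [0,0,0.16],"grip": 1},
  {"translation": [-0.015,0.195,-0.04],"rot": [0,0,0.2],"grip": 1},
  {"translation": [-0.018,0.23,-0.04],"rot": [0,0,0.24],"grip": 1},
  {"translation": [-0.019,0.25,-0.04],"rot": [0,0,0.26],"grip": 1},
  {"translation": [-0.019,0.256,-0.04],"rot": [0,0,0.26],"grip": 1},
])

```text
time: 6.55
tool_pos: [0.5056, -0.3913, 0.1711]
tool_rot: [-3.141, 0.001, -0.182]
ft_force: [0.6, -0.4, -2.2]
gripper_width: 0.0463
finger_force: 31.4
```

Call:
play_rows([
  {"translation": [0,0,0.01],"rot": [0,0,0],"grip": 1},
  {"translation": [0,0,0.03],"rot": [0,0,0],"grip": 1},
  {"translation": [0,0,0.05],"rot": [0,0,0],"grip": 1},
  {"translation": [0,0,0.07],"rot": [0,0,0],"grip": 1},
  {"translation": [0,0,0.08],"rot": [0,0,0],"grip": 1},
  {"translation": [0,0,0.08],"rot": [0,0,0],"grip": 1},
  {"translation": [0,0,0.08],"rot": [0,0,0],"grip": 1},
])

```text
time: 7.25
tool_pos: [0.5064, -0.3886, 0.0927]
tool_rot: [3.142, -0.0, -0.178]
ft_force: [0.1, 0.5, -1.3]
gripper_width: 0.046
finger_force: 31.4
```

```bash
python3 - <<'E'
from h import *
o=get_obs();print(o["time"],o["tool_pos"],o["tool_rot"],o["ft_force"],o["gripper_width"])
w=grab_frame("wrist");s=grab_frame("scene")[110:230,150:270]
s=cv2.resize(s,(394,420),interpolation=cv2.INTER_CUBIC)
cv2.imwrite("pics/g3.png",np.clip(np.hstack([w[:,90:480],s])*1.3,0,255).astype(np.uint8))
E
```

```text
7.25 [ 0.5064 -0.3886  0.0927] [ 3.1415 -0.0003 -0.1783] [ 0.0903  0.4762 -1.2597] 0.046011051300425286
```

View pics/g3.png

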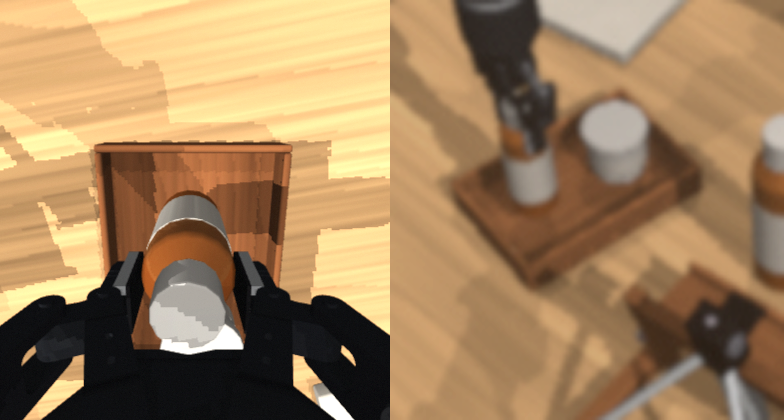

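The bottle is centred over the tray's empty half, about 24 mm above the floor. I lower it gently.

Call:
play_rows([
  {"translation": [0,0,0.01],"rot": [0,0,0],"grip": 1},
  {"translation": [0,0,0.016],"rot": [0,0,0],"grip": 1},
  {"translation": [0,0,0.02],"rot": [0,0,0],"grip": 1},
  {"translation": [0,0,0.022],"rot": [0,0,0],"grip": 1},
  {"translation": [0,0,0.023],"rot": [0,0,0],"grip": 1},
  {"translation": [0,0,0.023],"rot": [0,0,0],"grip": 1},
])

```text
time: 7.95
tool_pos: [0.5061, -0.3892, 0.0692]
tool_rot: [-3.142, 0.0, -0.179]
ft_force: [0.9, 0.0, -2.6]
gripper_width: 0.0464
finger_force: 31.4
```

Call:
play_rows([
  {"translation": [0,0,0.001],"rot": [0,0,0],"grip": 1},
  {"translation": [0,0,0.001],"rot": [0,0,0],"grip": 1},
  {"translation": [0,0,0.001],"rot": [0,0,0],"grip": 1},
])

```text
time: 8.25
tool_pos: [0.5064, -0.3894, 0.0688]
tool_rot: [3.141, -0.001, -0.179]
ft_force: [0.5, -0.2, 2.0]
gripper_width: 0.0463
finger_force: 31.7
```

Call:
play_rows([
  {"translation": [0,0,0],"rot": [0,0,0],"grip": 0.35},
  {"translation": [0,0,0],"rot": [0,0,0],"grip": 0.25},
  {"translation": [0,0,0],"rot": [0,0,0],"grip": 0.1},
  {"translation": [0,0,0],"rot": [0,0,0],"grip": 0},
  {"translation": [0,0,0],"rot": [0,0,0],"grip": 0},
  {"translation": [0,0,-0.01],"rot": [0,0,0],"grip": 0},
  {"translation": [0,0,-0.03],"rot": [0,0,0],"grip": 0},
  {"translation": [0,0,-0.07],"rot": [0,0,0],"grip": 0},
  {"translation": [0,0,-0.12],"rot": [0,0,0],"grip": 0},
  {"translation": [0,0,-0.17],"rot": [0,0,0],"grip": 0},
], squeeze=20)

```text
time: 9.25
tool_pos: [0.5056, -0.3888, 0.2405]
tool_rot: [-3.142, 0.0, -0.179]
ft_force: [1.4, -0.5, -1.3]
gripper_width: 0.0854
finger_force: 0.0
```

Call:
play_rows([
  {"translation": [0,0,-0.05],"rot": [0,0,0],"grip": 0},
  {"translation": [0,0,-0.09],"rot": [0,0,0],"grip": 0},
  {"translation": [0,0,-0.09],"rot": [0,0,0],"grip": 0},
])

```text
time: 9.55
tool_pos: [0.507, -0.3899, 0.336]
tool_rot: [3.136, -0.01, -0.179]
ft_force: [0.4, 0.1, 0.3]
gripper_width: 0.0854
finger_force: 0.0
```

```bash
python3 - <<'E'
from h import *
o=get_obs();print(o["time"],o["tool_pos"],o["tool_rot"],o["qpos"])
w=get_calibration("wrist");im=grab_frame("wrist");s=grab_frame("scene")[110:230,150:270]
cv2.imwrite("pics/w4.png",im)
np.savez("w4.npz",**w)
s=cv2.resize(s,(230,230),interpolation=cv2.INTER_CUBIC); im=im.copy(); im[190:,:230]=s
cv2.imwrite("pics/g4.png",im)
print(proj(w,np.array((.587,-.046,.212))))
E
```

```text
9.55 [ 0.507  -0.3899  0.336 ] [ 3.1364 -0.0101 -0.1792] [-0.6555  0.4051  0.6148  1.7691  0.      2.6653]
[-78.9389 184.5112]
```

View pics/g4.png

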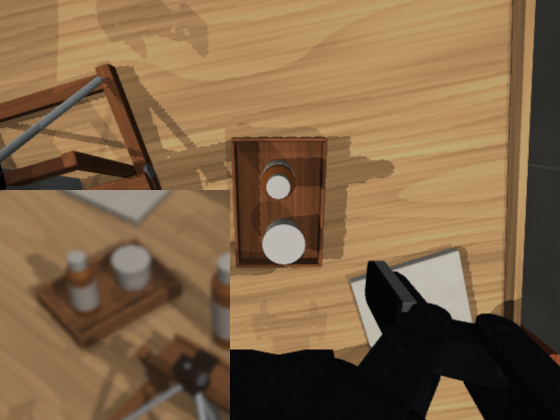

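The bottle stands upright in the tray, cap at (278,187), beside the undisturbed tub at (284,242). Next I move over the clamp head for a close look.

Call:
play_rows([
  {"translation": [-0.005,-0.037,0.005],"rot": [0,0,-0.03],"grip": 0},
  {"translation": [-0.012,-0.08,0.01],"rot": [0,0,-0.08],"grip": 0},
  {"translation": [-0.018,-0.125,0.015],"rot": [0,0,-0.12],"grip": 0},
  {"translation": [-0.024,-0.17,0.02],"rot": [0,0,-0.16],"grip": 0},
  {"translation": [-0.03,-0.215,0.025],"rot": [0,0,-0.2],"grip": 0},
  {"translation": [-0.037,-0.26,0.03],"rot": [0,0,-0.24],"grip": 0},
  {"translation": [-0.043,-0.3,0.036],"rot": [0,0,-0.257],"grip": 0},
  {"translation": [-0.048,-0.337,0.036],"rot": [0,0,-0.257],"grip": 0},
  {"translation": [-0.048,-0.337,0.036],"rot": [0,0,-0.257],"grip": 0},
  {"translation": [-0.048,-0.337,0.036],"rot": [0,0,-0.257],"grip": 0},
])

```text
time: 10.65
tool_pos: [0.5182, -0.0482, 0.291]
tool_rot: [-3.142, 0.002, 0.08]
ft_force: [-0.5, -0.2, 0.1]
gripper_width: 0.0856
finger_force: 0.0
```

Call:
play_rows([
  {"translation": [0,0,0],"rot": [0,0,0],"grip": 0},
  {"translation": [0,0,0],"rot": [0,0,0],"grip": 0},
])

```text
time: 10.85
tool_pos: [0.5188, -0.0501, 0.2918]
tool_rot: [3.142, 0.001, 0.076]
ft_force: [-0.1, 0.8, 0.7]
gripper_width: 0.0854
finger_force: 0.0
```

```bash
python3 - <<'E'
from h import *
o=get_obs();print(o["time"],o["tool_pos"],o["tool_rot"],o["qpos"])
w=get_calibration("wrist");im=grab_frame("wrist")
cv2.imwrite("pics/w5.png",im);np.savez("w5.npz",**w)
print(proj(w,np.array((.587,-.046,.212))))
E
```

```text
10.85 [ 0.5188 -0.0501  0.2918] [3.1415 0.0008 0.0762] [-0.0961  0.136   0.1579  1.5935 -0.0002  2.9694]
[278.9604 130.0264]
```

View pics/w5.png

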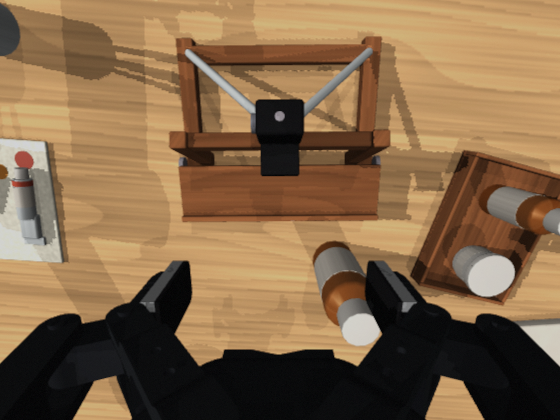

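The wrist view is centred over the mast. The head's top face spans columns 256–303 and rows 99–~135, with the dot at (280,116). The arm juts down to row 175, and the grey button shows at about (253,122). I measure the centre and squareness.

```bash
python3 - <<'E'
from h import *
w=dict(np.load("w5.npz"));im=cv2.imread("pics/w5.png")
g=im.max(2).astype(int)
for r in (104,112,120,128,150,160,170): print(r,[ (c,g[r,c]) for c in range(248,312) if g[r,c]<45][:1],[ (c,g[r,c]) for c in range(248,312) if g[r,c]<45][-1:])
for c in (262,270,280,290,298): print(c,list(g[94:104,c]),list(g[128:146,c]),list(g[170:180,c]))
print("dot",onz(w,280,116,.2125),"backL",onz(w,256.5,99.5,.2085),"backR",onz(w,303,99.5,.2085))
print("arm front",onz(w,262,176,.193),onz(w,299,175.5,.193))
q=[onz(w,*p,z) for p,z in(((181,219.5),.058),((379,220),.058),((182,166),.05),((379,166),.05))]
print(q,np.mean(q,axis=0))
for a,b in((0,1),(2,3)):
  y=q[a]-q[b];print(np.arctan2(-y[0],y[1]))
E
```

```text
104 [(256, np.int64(17))] [(303, np.int64(43))]
112 [(256, np.int64(17))] [(303, np.int64(39))]
120 [(256, np.int64(16))] [(302, np.int64(12))]
128 [(256, np.int64(14))] [(302, np.int64(14))]
150 [(261, np.int64(17))] [(297, np.int64(16))]
160 [(261, np.int64(18))] [(298, np.int64(23))]
170 [(261, np.int64(31))] [(298, np.int64(23))]
262 [np.int64(174), np.int64(179), np.int64(184), np.int64(183), np.int64(184), np.int64(100), np.int64(15), np.int64(18), np.int64(18), np.int64(20)] [np.int64(21), np.int64(22), np.int64(21), np.int64(20), np.int64(19), np.int64(16), np.int64(12), np.int64(4), np.int64(5), np.int64(9), np.int64(5), np.int64(6), np.int64(6), np.int64(7), np.int64(8), np.int64(6), np.int64(16), np.int64(18)] [np.int64(23), np.int64(21), np.int64(22), np.int64(23), np.int64(18), np.int64(17), np.int64(102), np.int64(126), np.int64(125), np.int64(124)]
270 [np.int64(190), np.int64(200), np.int64(205), np.int64(199), np.int64(194), np.int64(108), np.int64(15), np.int64(18), np.int64(16), np.int64(19)] [np.int64(22), np.int64(21), np.int64(24), np.int64(21), np.int64(18), np
[... 1592 characters left out ...]
64(21), np.int64(19), np.int64(13), np.int64(13), np.int64(9), np.int64(5), np.int64(4), np.int64(7), np.int64(6), np.int64(5), np.int64(4), np.int64(4), np.int64(12), np.int64(25), np.int64(27)] [np.int64(23), np.int64(25), np.int64(25), np.int64(25), np.int64(46), np.int64(84), np.int64(115), np.int64(121), np.int64(123), np.int64(122)]
dot [ 0.5977 -0.046   0.2125] backL [ 0.6088 -0.0265  0.2085] backR [ 0.6116 -0.0632  0.2085]
arm front [ 0.5458 -0.0339  0.193 ] [ 0.5487 -0.0671  0.193 ]
[array([0.4521, 0.0829, 0.058 ]), array([ 0.4726, -0.1976,  0.058 ]), array([0.527 , 0.0828, 0.05  ]), array([ 0.5474, -0.1873,  0.05  ])] [ 0.4998 -0.0548  0.054 ]
0.0728278542841156
0.07537255864920743
```

Call:
play_rows([
  {"translation": [0.04,0.001,0],"rot": [0,0,0],"grip": 0},
  {"translation": [0.0725,0.001,0],"rot": [0,0,0],"grip": 0},
  {"translation": [0.0725,0.001,0.02],"rot": [0,0,0],"grip": 0},
  {"translation": [0.0725,0.001,0.05],"rot": [0,0,0],"grip": 0},
  {"translation": [0.0725,0.001,0.08],"rot": [0,0,0],"grip": 0},
  {"translation": [0.0725,0.001,0.1],"rot": [0,0,0],"grip": 0},
  {"translation": [0.0725,0.001,0.115],"rot": [0,0,0],"grip": 0},
  {"translation": [0.0725,0.001,0.12],"rot": [0,0,0],"grip": 0},
  {"translation": [0.0725,0.001,0.12],"rot": [0,0,0],"grip": 0},
])

```text
time: 11.8
tool_pos: [0.5909, -0.0451, 0.1716]
tool_rot: [-3.141, 0.001, 0.077]
ft_force: [0.2, -0.3, -0.3]
gripper_width: 0.085
finger_force: 0.0
```

Call:
play_rows([
  {"translation": [0,0,0],"rot": [0,0,0],"grip": 0.2},
  {"translation": [0,0,0],"rot": [0,0,0],"grip": 0.3},
  {"translation": [0,0,0],"rot": [0,0,0],"grip": 0.4},
  {"translation": [0,0,0],"rot": [0,0,0],"grip": 0.5},
  {"translation": [0,0,0],"rot": [0,0,0],"grip": 0.7},
  {"translation": [0,0,0],"rot": [0,0,0],"grip": 1},
  {"translation": [0,0,0],"rot": [0,0,0],"grip": 1},
  {"translation": [0,0,0],"rot": [0,0,0],"grip": 1},
], squeeze=40)

```text
time: 12.6
tool_pos: [0.5917, -0.045, 0.173]
tool_rot: [3.14, -0.001, 0.078]
ft_force: [0.4, -4.7, 5.5]
gripper_width: 0.0388
finger_force: 41.2
```

The width shows the button is flush. I start pulling along the mast (tool x +0.259, z -0.966).

Call:
play_rows([
  {"translation": [0.0008,0,-0.0029],"rot": [0,0,0],"grip": 1},
  {"translation": [0.0018,0,-0.0068],"rot": [0,0,0],"grip": 1},
  {"translation": [0.0031,0,-0.0116],"rot": [0,0,0],"grip": 1},
  {"translation": [0.0041,0,-0.0155],"rot": [0,0,0],"grip": 1},
  {"translation": [0.0052,0,-0.0193],"rot": [0,0,0],"grip": 1},
  {"translation": [0.0052,0,-0.0193],"rot": [0,0,0],"grip": 1},
])

```text
time: 13.2
tool_pos: [0.59, -0.0447, 0.1771]
tool_rot: [-3.14, 0.027, 0.077]
ft_force: [1.8, -7.9, -57.0]
gripper_width: 0.0383
finger_force: 49.0
```

Wrist force is 57 N and it isn't moving, so the catch still holds. I go back down and look.

Call:
play_rows([
  {"translation": [-0.0052,0,0.0193],"rot": [0,0,0],"grip": 1},
  {"translation": [-0.0052,0,0.0193],"rot": [0,0,0],"grip": 1},
])

```text
time: 13.4
tool_pos: [0.5913, -0.0451, 0.1733]
tool_rot: [3.14, -0.001, 0.077]
ft_force: [-0.2, -4.8, 5.1]
gripper_width: 0.038
finger_force: 57.8
```

```bash
python3 - <<'E'
from h import *
o=get_obs();print(o["time"],o["tool_pos"],o["tool_rot"],o["ft_force"],o["gripper_width"])
w=grab_frame("wrist");s=grab_frame("scene")[150:260,200:300]
s=cv2.resize(s,(382,420),interpolation=cv2.INTER_CUBIC)
cv2.imwrite("pics/g6.png",np.clip(np.hstack([w[:,80:480],s])*1.6,0,255).astype(np.uint8))
E
```

```text
13.4 [ 0.5913 -0.0451  0.1733] [ 3.1401 -0.0013  0.0773] [-0.1527 -4.8108  5.06  ] 0.0380349074238216
```

View pics/g6.png

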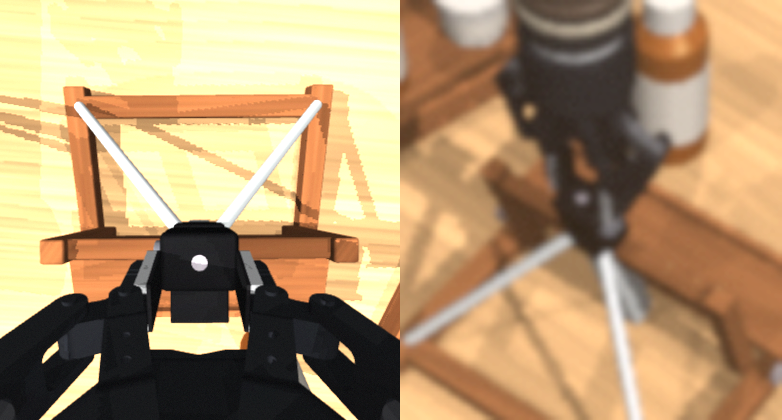

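The wrist view shows the head, dot at (279,262) full frame, squeezed between the two light pads at columns ~232 and ~330, but the catch held. That was my last picture (the allowance is used up), so from here I work from numbers. I project the geometry to see whether the pads actually cover the button.

```bash
python3 - <<'E'
from h import *
w=get_calibration("wrist");im=grab_frame("wrist");g=im.max(2).astype(int)
yaw=.0755;th=np.radians(15)
ex=np.array([np.cos(yaw),np.sin(yaw),0]);ey=np.array([-np.sin(yaw),np.cos(yaw),0]);ez=np.array([0,0,1.])
mx=ex*np.cos(th)-ez*np.sin(th);mz=ex*np.sin(th)+ez*np.cos(th)
C=np.array([.591,-.0455,.193])
H=lambda x,y,z:proj(w,C+mx*x+ey*y+mz*z).round(1)
print("top c",H(0,0,.02),"backL",H(.015,.02,.02),"backR",H(.015,-.02,.02),"frontL",H(-.015,.02,.02),"frontR",H(-.015,-.02,.02))
print("armfront",H(-.044,0,-.012),"button c",H(0,.02,0),H(0,.02,.009),H(-.009,.02,0),H(.009,.02,0))
o=get_obs();p=o["tool_pos"]
for dz in(0,.005,.01,.019,.03,.04): print(dz,"tool side L",proj(w,p+ez*dz+ey*.02+ex*.011).round(1),proj(w,p+ez*dz+ey*.02-ex*.011).round(1),"R",proj(w,p+ez*dz-ey*.02-ex*.011).round(1))
for r in range(236,330,6): print(r,"L",list(g[r,222:246:1]),"R",list(g[r,312:344:1]))
E
```

```text
top c [278.1 272.8] backL [236.  241.3] backR [320.3 241.3] frontL [236.1 304.1] frontR [320.  304.1]
armfront [278. 335.] button c [241.2 264.4] [239.1 267.9] [241.3 280.9] [241.2 247.9]
0 tool side L [243.9 231.8] [245.  265.4] R [309.8 265.4]
0.005 tool side L [243.  234.8] [244.1 269.1] R [310.7 269.2]
0.01 tool side L [242.  237.9] [243.2 273.1] R [311.6 273.1]
0.019 tool side L [240. 244.] [241.4 280.9] R [313.4 280.9]
0.03 tool side L [237.3 252.5] [238.9 291.5] R [315.8 291.5]
0.04 tool side L [234.5 261.3] [236.3 302.6] R [318.4 302.6]
236 L [np.int64(61), np.int64(60), np.int64(60), np.int64(61), np.int64(63), np.int64(62), np.int64(62), np.int64(61), np.int64(59), np.int64(59), np.int64(57), np.int64(59), np.int64(60), np.int64(59), np.int64(57), np.int64(57), np.int64(58), np.int64(61), np.int64(56), np.int64(37), np.int64(18), np.int64(19), np.int64(18), np.int64(20)] R [np.int64(20), np.int64(19), np.int64(16), np.int64(14), np.int64(12), np.int64(19), np.int64(34), np.int64(41), np.int64(42), np.int64(41), np.int64(40), np.int64(42), np.int64(41), np.int64(41), np.int6
[... 11548 characters left out ...]
 np.int64(23), np.int64(21), np.int64(16), np.int64(110), np.int64(192), np.int64(216), np.int64(214), np.int64(215), np.int64(214), np.int64(214), np.int64(215), np.int64(214), np.int64(213), np.int64(213), np.int64(212), np.int64(213)] R [np.int64(219), np.int64(219), np.int64(217), np.int64(217), np.int64(218), np.int64(217), np.int64(217), np.int64(216), np.int64(216), np.int64(216), np.int64(189), np.int64(106), np.int64(11), np.int64(17), np.int64(17), np.int64(18), np.int64(45), np.int64(48), np.int64(17), np.int64(17), np.int64(16), np.int64(18), np.int64(16), np.int64(17), np.int64(18), np.int64(19), np.int64(16), np.int64(16), np.int64(19), np.int64(18), np.int64(19), np.int64(17)]
```

Projection shows the head about 5 mm further +x than I assumed. The pads stand well behind the TCP at this opening, so they only held the head's top above the button. I open, go 16 mm lower and 5 mm forward, and regrip.

Call:
play_rows([
  {"translation": [0,0,0],"rot": [0,0,0],"grip": 0.3},
  {"translation": [0,0,0],"rot": [0,0,0],"grip": 0.1},
  {"translation": [0,0,0],"rot": [0,0,0],"grip": 0},
  {"translation": [0.005,0,0.003],"rot": [0,0,0],"grip": 0},
  {"translation": [0.005,0,0.009],"rot": [0,0,0],"grip": 0},
  {"translation": [0.005,0,0.014],"rot": [0,0,0],"grip": 0},
  {"translation": [0.005,0,0.016],"rot": [0,0,0],"grip": 0},
  {"translation": [0.005,0,0.016],"rot": [0,0,0],"grip": 0},
], squeeze=40)

```text
time: 14.35
tool_pos: [0.5959, -0.044, 0.1555]
tool_rot: [-3.141, 0.001, 0.078]
ft_force: [1.1, -0.3, 1.0]
gripper_width: 0.0852
finger_force: 0.0
```

Call:
play_rows([
  {"translation": [0,0,0],"rot": [0,0,0],"grip": 0.2},
  {"translation": [0,0,0],"rot": [0,0,0],"grip": 0.3},
  {"translation": [0,0,0],"rot": [0,0,0],"grip": 0.4},
  {"translation": [0,0,0],"rot": [0,0,0],"grip": 0.5},
  {"translation": [0,0,0],"rot": [0,0,0],"grip": 0.7},
  {"translation": [0,0,0],"rot": [0,0,0],"grip": 1},
  {"translation": [0,0,0],"rot": [0,0,0],"grip": 1},
  {"translation": [0,0,0],"rot": [0,0,0],"grip": 1},
], squeeze=40)

```text
time: 15.15
tool_pos: [0.5967, -0.0447, 0.1571]
tool_rot: [3.14, -0.001, 0.078]
ft_force: [-0.2, -4.3, 5.1]
gripper_width: 0.0392
finger_force: 41.6
```

Call:
play_rows([
  {"translation": [0.0005,0,-0.0019],"rot": [0,0,0],"grip": 1},
  {"translation": [0.001,0,-0.0039],"rot": [0,0,0],"grip": 1},
  {"translation": [0.0016,0,-0.0058],"rot": [0,0,0],"grip": 1},
  {"translation": [0.0016,0,-0.0058],"rot": [0,0,0],"grip": 1},
])

```text
time: 15.55
tool_pos: [0.5977, -0.0445, 0.1617]
tool_rot: [3.14, 0.001, 0.078]
ft_force: [-1.0, -5.6, -1.0]
gripper_width: 0.0394
finger_force: 40.7
```

It's moving freely now. I continue to the first stop.

Call:
play_rows([
  {"translation": [0.0021,0,-0.0077],"rot": [0,0,0],"grip": 1},
  {"translation": [0.0041,0,-0.0155],"rot": [0,0,0],"grip": 1},
  {"translation": [0.0062,0,-0.0232],"rot": [0,0,0],"grip": 1},
  {"translation": [0.0078,0,-0.029],"rot": [0,0,0],"grip": 1},
  {"translation": [0.0078,0,-0.029],"rot": [0,0,0],"grip": 1},
])

```text
time: 16.05
tool_pos: [0.6057, -0.0438, 0.1914]
tool_rot: [3.141, 0.0, 0.078]
ft_force: [-1.4, -5.1, -0.7]
gripper_width: 0.0393
finger_force: 40.9
```

```bash
cat > dot.py <<'E'
from h import *
o=get_obs();im=grab_frame("wrist")
m=(im[225:330,262:298].min(2)>110).astype(np.uint8)
n,l,st,ce=cv2.connectedComponentsWithStats(m)
print([(ce[k]+[262,225],st[k,4]) for k in range(1,n) if 10<st[k,4]<400],o["time"],o["tool_pos"],o["ft_force"],o["qpos"])
E
python3 dot.py
```

```text
[(array([269.4681, 226.    ]), np.int32(47)), (array([279.4638, 289.4879]), np.int32(207))] 16.05 [ 0.6057 -0.0438  0.1914] [-1.4033 -5.0942 -0.687 ] [-0.0716  0.2845  0.1221  1.4085 -0.0011  2.9924]
```

Call:
play_rows([
  {"translation": [0.0021,0,-0.0077],"rot": [0,0,0],"grip": 1},
  {"translation": [0.0041,0,-0.0155],"rot": [0,0,0],"grip": 1},
  {"translation": [0.0062,0,-0.0232],"rot": [0,0,0],"grip": 1},
  {"translation": [0.0083,0,-0.0309],"rot": [0,0,0],"grip": 1},
  {"translation": [0.0104,0,-0.0386],"rot": [0,0,0],"grip": 1},
  {"translation": [0.0104,0,-0.0386],"rot": [0,0,0],"grip": 1},
])

```text
time: 16.7
tool_pos: [0.6161, -0.0428, 0.2302]
tool_rot: [3.141, 0.0, 0.078]
ft_force: [-1.1, -5.0, -1.8]
gripper_width: 0.0389
finger_force: 41.9
```

```bash
python3 dot.py
```

```text
[(array([295.3889, 226.8333]), np.int32(18)), (array([279.4877, 289.7291]), np.int32(203))] 16.7 [ 0.6161 -0.0428  0.2302] [-1.1127 -5.0145 -1.7762] [-0.0689  0.3097  0.2407  1.5018 -0.0009  2.995 ]
```

The head follows: the dot stays put in the wrist view, after about 76 mm of travel. I pull the remaining part.

Call:
play_rows([
  {"translation": [0.0021,0,-0.0077],"rot": [0,0,0],"grip": 1},
  {"translation": [0.0041,0,-0.0155],"rot": [0,0,0],"grip": 1},
  {"translation": [0.0062,0,-0.0232],"rot": [0,0,0],"grip": 1},
  {"translation": [0.0083,0,-0.0309],"rot": [0,0,0],"grip": 1},
  {"translation": [0.0101,0,-0.0377],"rot": [0,0,0],"grip": 1},
  {"translation": [0.0106,0,-0.0396],"rot": [0,0,0],"grip": 1},
  {"translation": [0.0106,0,-0.0396],"rot": [0,0,0],"grip": 1},
])

```text
time: 17.45
tool_pos: [0.6265, -0.042, 0.2691]
tool_rot: [3.141, 0.001, 0.078]
ft_force: [-1.2, -5.0, -1.9]
gripper_width: 0.0396
finger_force: 41.9
```

```bash
python3 dot.py
```

```text
[(array([295.6429, 226.3571]), np.int32(14)), (array([271.6364, 241.8182]), np.int32(11)), (array([282.7931, 241.0345]), np.int32(29)), (array([279.5   , 289.7677]), np.int32(198))] 17.45 [ 0.6265 -0.042   0.2691] [-1.2357 -4.9751 -1.9292] [-0.0665  0.3447  0.3749  1.6017 -0.0008  2.9974]
```

Call:
play_rows([
  {"translation": [0.0005,0,-0.0019],"rot": [0,0,0],"grip": 1},
  {"translation": [0.001,0,-0.0039],"rot": [0,0,0],"grip": 1},
  {"translation": [0.0013,0,-0.0048],"rot": [0,0,0],"grip": 1},
  {"translation": [0.0013,0,-0.0048],"rot": [0,0,0],"grip": 1},
  {"translation": [0.0013,0,-0.0048],"rot": [0,0,0],"grip": 1},
])

```text
time: 18.0
tool_pos: [0.6275, -0.0419, 0.2732]
tool_rot: [3.141, 0.002, 0.078]
ft_force: [-1.2, -5.4, -4.3]
gripper_width: 0.0392
finger_force: 41.8
```

Call:
play_rows([
  {"translation": [0.0005,0,-0.0015],"rot": [0,0,0],"grip": 1},
  {"translation": [0.0008,0,-0.0029],"rot": [0,0,0],"grip": 1},
  {"translation": [0.0008,0,-0.0029],"rot": [0,0,0],"grip": 1},
  {"translation": [0.0008,0,-0.0029],"rot": [0,0,0],"grip": 1},
])

```text
time: 18.4
tool_pos: [0.6272, -0.0419, 0.2734]
tool_rot: [-3.141, 0.008, 0.078]
ft_force: [-2.9, -5.7, -14.5]
gripper_width: 0.0392
finger_force: 43.3
```

```bash
python3 dot.py
```

```text
[(array([279.47, 289.57]), np.int32(200))] 18.4 [ 0.6272 -0.0419  0.2734] [ -2.8816  -5.7017 -14.4654] [-0.0662  0.3551  0.3989  1.6222 -0.001   2.9978]
```

The head hit a hard stop at 120 mm of travel with no slip. I hold briefly, check and hand in.

Call:
play_rows([
  {"translation": [-0.0002,0,0.001],"rot": [0,0,0],"grip": 1},
  {"translation": [-0.0002,0,0.001],"rot": [0,0,0],"grip": 1},
  {"translation": [-0.0002,0,0.001],"rot": [0,0,0],"grip": 1},
  {"translation": [-0.0002,0,0.001],"rot": [0,0,0],"grip": 1},
  {"translation": [-0.0002,0,0.001],"rot": [0,0,0],"grip": 1},
])

```text
time: 18.95
tool_pos: [0.6273, -0.0419, 0.2733]
tool_rot: [3.142, 0.006, 0.078]
ft_force: [-2.5, -5.1, -11.2]
gripper_width: 0.0392
finger_force: 43.8
```

```bash
python3 dot.py; python3 - <<'E'
from h import *
c=get_calibration("top");t=grab_frame("top");a=cv2.imread("pics/top0.png")
d=np.abs(t.astype(int)-a).max(2)
print("diff palette",(d[200:275,125:190]>60).sum(),"pot",(d[130:172,135:182]>60).sum(),"tub",(d[236:262,396:424]>60).sum())
r=t[195:236,385:436];m=((r.min(2)>120)&(r.max(2)-r.min(2)<40)).astype(np.uint8);n,l,st,ce=cv2.connectedComponentsWithStats(m);print([(onz(c,*(ce[k]+[385,195]),.136),st[k]) for k in range(1,n) if st[k,4]>30])
E
```

```text
[(array([279.5075, 289.6766]), np.int32(201))] 18.95 [ 0.6273 -0.0419  0.2733] [ -2.5426  -5.0584 -11.2219] [-0.0662  0.3534  0.3964  1.6195 -0.0009  2.9978]
diff palette 0 pot 0 tub 0
[(array([ 0.5053, -0.3886,  0.136 ]), array([29,  8, 11, 11, 92], dtype=int32))]
```

The bottle's cap is where an upright bottle's should be, the bystanders are unchanged, and the head is at the second stop.

```bash
python3 -c "
from workcell import *
print(sign_off())"
```

```text
the job is handed in; nothing more can be done
None
```

The small bottle stands upright in the tray beside the tub and the gripper is holding the clamp head at the second stop, handed in at about 19 s; my first pull, with the button not pressed in, loaded the wrist to 57 N, and I viewed 11 pictures instead of the allowed 10.

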